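# Set the spacer behind the stand-off tile and hold it tight

## Robot

A 6-joint arm with a two-finger parallel gripper is mounted at the origin on the work surface. World frame = base frame: x ahead of the robot, y to its left, z up, the work surface at z = 0. Lengths are in m, angles in rad, forces in N, time in s.
With the tool pointing down it reaches from about 0.425 to 0.925 m from the base axis. Payload 12.5 kg.
Tool frame: the origin (TCP) lies between the finger pads; the fingertips stand 14 mm ahead of it and the grasp point (between the pads) lies 5 mm behind it (r.tips_ahead is the distance from the TCP to the fingertips, in m); z points along the fingers, y is the line along which they close (so a half turn about z gives the same grasp; the last joint's range is limited). The gripper opens to 85 mm and grips with 20 to 120 N. Pads are 22 mm wide; open, the fingers measure 114 mm over their backs; the gripper's body (76 mm by 85 mm) begins 54 mm behind the grasp point. The pads swing forward as they close: fully open they stand 13 mm farther back than shut.
Start: joints at [-1.206, 0.491, 1.559, -0, 1.092, -0.106], TCP at [0.284, -0.557, 0.245] pointing down, gripper open.
Joint ranges: [-3.1, 3.1], [-0.84, 2.19], [0.05, 2.79], [-1.13, 4.28], [0.06, 2.93], [-2.69, 2.69]. Speed limits (rad/s): [2.22, 2.22, 2.79, 3.14, 3.14, 3.14].

## Interface

Orientations are given as a unit quaternion [x, y, z, w].
In Python, from plant import monitor, get_image, workorder, r gives the robot as it stands.
- The arm moves only by the shell command python3 -m pendant 'ROWS'. ROWS is JSON, a list of rows, each an object of numbers: "claw": the gripper command: -1 is fully open, 1 is shut, values between are in proportion; "x", "y", "z": the shift along the tool's x, y, z in mm; "turn": the turn about the tool's z in rad. In form: [{"claw": .., "x": .., "y": .., "z": .., "turn": ..}, ...]. A call has 1 to 5 rows; each row shifts and turns the commanded pose from where the row before left it, along the tool's axes as they then stand; what a row does not reach is not made up. A row lasts 1/12 s, in which the tool goes at most 41.7 mm and 7.16 degrees, less where a joint would pass 70% of its speed; a pose out of reach is approached as far as the arm can. A call is refused whole if a number of a shift passes 41.7 or a number of a turn 0.125, either way. A call with a gripper value outside its range is refused whole. The fingers move at their own pace and stop on an object; the grip force is fixed at half the most. Time passes only in rows, so rows that do not move let the fingers close. It gives the time, the measured TCP pose, the force, the opening and the grip force at its end, in the units of the state.
- monitor.read_state(): the state, without advancing time (a new reading comes with each control period).
- get_image(name): name is "scene" or "side" or "wrist"; returns a dict with "color" (420x560x3 uint8, red, green, blue), "range_z" (420x560 float32, m along the optical axis (not along the pixel's ray), 0 where there is no reading), "fx", "fy", "cx", "cy" (pixels), "world_to_cam" (4x4, takes a point from world to camera coordinates); the wrist camera has in their place "T_tool_cam" (4x4, takes a point from camera to tool coordinates, whose origin is the TCP and whose axes are the flange's). Camera axes: x right, y up, looking along -z (the intrinsics and any distortion apply to the point x, -y, -z); pixel columns grow to the right and rows downward; lengths in m; the calibration is good to about 2 mm. A picture is of the moment at which its call begins: read the wrist's pose just before it.
- workorder.close_job(): hands the job in; it is judged then, once.
The state is a dict: "t": time; "joint_pos": joint angles; "dq": joint speeds; "tau": joint torques, N m; "tcp_pos": TCP position; "orientation": TCP orientation; "ft_force": force on the tool from outside, world axes, zero at the start; "torque": the same for the moment, N m; "opening": finger opening in m; "gripper_force": force on a finger pad.
Only numpy, scipy, OpenCV 4.12 (cv2) and the standard library are available. Lean on these libraries where they do the work, as an engineer would, in place of code of your own. Each camera call takes 0.05 s, during which the arm holds its last target. There are 200 camera calls.

## Task

Two terracotta tiles lie on slate boards in front of wooden fences, but only one lies far enough from its fence to take the upright wooden spacer. Stand the spacer upright on the slate in that gap, about centred behind the tile and not sticking out past its sides, and let go of it; then push that tile with the fingers squarely up against the spacer until tile, spacer and fence are flush and tight, and finish while still holding the tile there with a firm, steady push. Leave the other tile and the pottery and tool around them where they are.

Things in the scene. Friction and masses are not known exactly. Their poses are not given: they have to be found in the camera images.
- spacer: plain wooden spacer strip standing on edge on the table, 14 mm thick (its x), 50 mm long (its y), 55 mm tall (z), about 50 g; origin at the centre of its underside. Its 14 mm thickness goes across the gap; standing in the gap it rises 33 mm above tile and fence
- board_a: fixed slate setting board, 170 mm (its x) x 120 mm (its y) x 12 mm thick, with a fixed wooden fence bar (25 mm thick, 110 mm long along y, 22 mm high above the slate, as high as a tile) at its far end. Origin at the centre of the slate's underside (the slate's upper face is 12 mm above it); x points across the board towards the fence, whose face on the tile's side is at x = +50 mm
- board_b: a second board and fence just like board_a; which of the two is on the left varies
- board_a_fence (a point): middle of board_a's fence face at the level of the slate's upper face
- board_b_fence (a point): the same point on board_b
- tile_a: terracotta tile, 80 x 80 mm square and 22 mm thick, about 0.26 kg, lying flat and loose on board_a in front of its fence; origin at the centre of its underside, its x axis points across the gap to the fence (to within 0.1 rad at the start), z up. The gap between a tile and its fence is 22 to 30 mm at one board and only 5 to 9 mm at the other: measure it
- tile_b: terracotta tile, 80 x 80 mm square and 22 mm thick, about 0.26 kg, lying flat and loose on board_b in front of its fence; origin at the centre of its underside, its x axis points across the gap to the fence (to within 0.1 rad at the start), z up. Either tile, pushed while askew, may stay askew by friction with the fingers unless straightened
- pot_lid: terracotta teapot lid with a knob, 68 mm across, 38 mm high; bystander, leave it alone
- teapot: small terracotta teapot, body 90 mm across, 89 mm high, spout and handle along its x axis, 145 mm over both; bystander, leave it alone
- tea_cup: terracotta cup without handle, 66 mm across, 55 mm high; bystander, leave it alone
- clay_stick: flat wooden modelling stick, 150 x 11 x 7 mm, lying between the boards; bystander, leave it alone
Mind the look-alikes: they are no part of the job. Several things look just like the spacer: the one meant starts farthest from the robot's base.

How it is judged:
On the way:
1. the spacer stands upright on the slate in the wide gap, behind the tile, and the fingers are off it (x of spacer in the frame of board_a between 0.02 and 0.05 m and y of spacer in the frame of tile_a between -0.02 and 0.02 m and z of spacer in the frame of board_a between 0.008 and 0.015 m and angle between spacer's own z axis and vertical below 0.12 rad and contact force between the fingers and spacer below 0.3 N), for 0.2 s.
At the end, for the whole second after the job is handed in: Spacer upright on the slate in the wide gap, within 20 mm of the tile's middle, fingers off it; tile flat, square within 3 deg (spacer 3.4), within 4 mm of touching; fingers press the tile over 2.5 N, over 2 N passes through spacer to fence; all still; other tile within 8 mm of start (x of spacer in the frame of board_a between 0.039 and 0.047 m and y of spacer in the frame of tile_a between -0.02 and 0.02 m and z of spacer in the frame of board_a between 0.008 and 0.015 m and angle between spacer's own z axis and vertical below 0.12 rad and contact force between the fingers and spacer below 0.3 N and x of tile_a in the frame of board_a between -0.008 and -0.001 m and z of tile_a in the frame of board_a between 0.009 and 0.015 m and angle between the x axis of tile_a and the x axis of board_a, either way round below 0.05 rad and angle between the x axis of spacer and the x axis of board_a, either way round below 0.06 rad and angle between tile_a's own z axis and vertical below 0.05 rad and contact force between the fingers and tile_a above 2.5 N and contact force between tile_a and spacer above 2 N and contact force between spacer and board_a above 2 N and linear speed of each of tile_a, spacer below 0.01 m/s and distance of tile_b from where it was at the start of the episode below 0.008 m); the arm keeps its last pose, push and grip.
It fails at once if the other tile was shifted by more than 10 mm (distance of tile_b from where it was at the start of the episode above 0.01 m).
It fails at once if a bystander was shifted by more than 30 mm: pot_lid (distance of pot_lid from where it was at the start of the episode above 0.03 m).
It fails at once if a bystander was shifted by more than 30 mm: teapot (distance of teapot from where it was at the start of the episode above 0.03 m).
It fails at once if a bystander was shifted by more than 30 mm: tea_cup (distance of tea_cup from where it was at the start of the episode above 0.03 m).
It fails at once if a bystander was shifted by more than 30 mm: clay_stick (distance of clay_stick from where it was at the start of the episode above 0.03 m).
It also fails if it takes over 54 s, if anything falls off the work surface, if the arm or the gripper's body presses on something with over 40 N, if the wrist force passes 120 N, or if a joint passes its speed limit or range.

## Working session

There is one attempt and no reset: what is moved stays moved. The work goes in short steps, Python scripts to look and compute and a shell command to move; the robot and the scene stay as the last step left them, time stands still between calls to the robot, and variables do not carry over. Pictures are saved under pics/ and viewed, at most 10 in all, crops included, and the job is handed in when it is done.

```bash
mkdir -p pics; ls
cat > h.py <<'E'
import numpy as np, cv2
from plant import monitor, get_image, workorder, r
from scipy.spatial.transform import Rotation as R
def cloud(name):
    s=monitor.read_state(); im=get_image(name); d=im["range_z"]; v,u=np.mgrid[:420,:560]
    P=np.stack([(u-im["cx"])/im["fx"]*d,-(v-im["cy"])/im["fy"]*d,-d],-1)
    if name=="wrist":
        T=np.eye(4);T[:3,:3]=R.from_quat(s["orientation"]).as_matrix();T[:3,3]=s["tcp_pos"];T=T@im["T_tool_cam"]
    else: T=np.linalg.inv(im["world_to_cam"])
    W=P@T[:3,:3].T+T[:3,3]; W[d==0]=np.nan
    return im["color"],W
def save(n,c): cv2.imwrite("pics/"+n,c[...,::-1])
E
python3 - <<'E'
from h import *
s=monitor.read_state();print({k:np.round(v,3) for k,v in s.items()})
for n in("scene","side"):
    im=get_image(n);print({k:v for k,v in im.items() if k not in("color","range_z","world_to_cam")});print(np.linalg.inv(im["world_to_cam"]).round(3))
    c,W=cloud(n);np.savez(n,c=c,W=W);save(n+".png",c)
E
```

```text
pics
{'t': np.float64(0.0), 'joint_pos': array([-1.206,  0.492,  1.559, -0.   ,  1.092, -0.106]), 'dq': array([ 0.001,  0.001,  0.001, -0.001,  0.001,  0.001]), 'tau': array([ 3.0000e-03, -6.1845e+01, -2.6159e+01, -0.0000e+00,  4.0000e-03,
        0.0000e+00]), 'tcp_pos': array([ 0.283, -0.557,  0.245]), 'orientation': array([ 0.972,  0.233, -0.   , -0.001]), 'ft_force': array([0.217, 0.385, 0.18 ]), 'torque': array([ 0.026,  0.001, -0.021]), 'gripper_force': np.float64(0.0), 'opening': np.float64(0.085)}
{'fx': 522.175619433313, 'fy': 522.175619433313, 'cx': 281.67738187942035, 'cy': 206.52123945487946}
[[-0.182 -0.677  0.713  1.536]
 [ 0.983 -0.112  0.144  0.203]
 [-0.018  0.727  0.686  0.991]
 [ 0.     0.     0.     1.   ]]
{'fx': 442.58616734156953, 'fy': 442.58616734156953, 'cx': 275.30880546335214, 'cy': 209.3288451023942}
[[-0.752  0.488 -0.442  0.129]
 [-0.659 -0.556  0.507  0.479]
 [ 0.001  0.673  0.74   0.725]
 [ 0.     0.     0.     1.   ]]
```

View pics/scene.png

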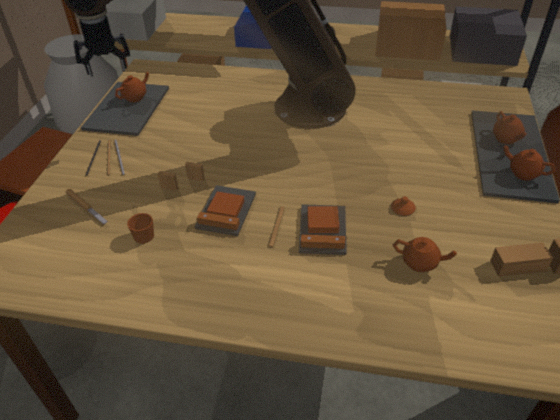

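View pics/side.png

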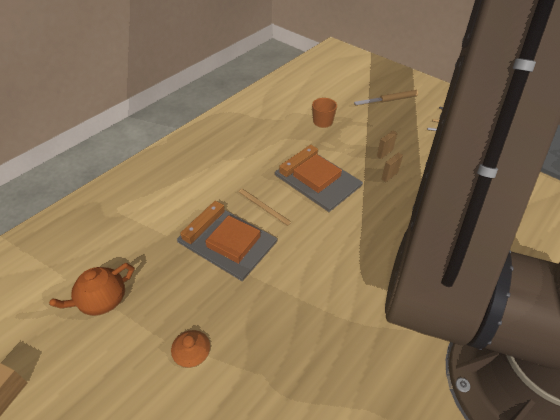

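The scene picture shows boards at (225,210) and (323,228). The one at (323,228) appears to have the wide gap. Two spacer look-alikes stand at (169,182) and (195,173), seen in the side picture at (387,145) and (392,168). The block at (520,260) is too large. I'll measure their distances next.

```bash
cat >> h.py <<'E'
def rect(W,m):
    p=W[m];(c,s,a)=cv2.minAreaRect((p[:,:2]*1000).astype(np.float32));return np.round(c,1),np.round(s,1),round(a,1),round(float(np.nanmedian(p[:,2]))*1000,1),int(m.sum())
def blobs(W,z0,z1,box,minpx=15):
    x,y,z=W[...,0],W[...,1],W[...,2]
    m=(z>z0)&(z<z1)&(x>box[0])&(x<box[1])&(y>box[2])&(y<box[3])
    n,l=cv2.connectedComponents(m.astype(np.uint8),connectivity=4)
    for i in range(1,n):
        if (l==i).sum()>=minpx: print(*rect(W,l==i), "px",np.argwhere(l==i).mean(0).round()[::-1])
E
python3 - <<'E'
from h import *
for n in("scene","side"):
    f=np.load(n+".npz");c,W=f["c"],f["W"]
    print(n,"tops spacer");blobs(W,.044,.062,(.25,1,-.6,.5))
    print("tiles");blobs(W,.028,.040,(.25,1,-.6,.5))
    print("slate");blobs(W,.006,.018,(.25,1,-.6,.5),60)
    k=(slice(130,270),slice(130,370)) if n=="scene" else (slice(80,280),slice(170,430))
    save("c_"+n+".png",cv2.resize(c[k],None,fx=3,fy=3)[:600,:800])
E
```

```text
scene tops spacer
[ 431.  -276.8] [49.8 21. ] 84.0 52.8 96 px [193. 165.]
[ 482.8 -338.9] [50.8 17.8] 87.4 52.8 100 px [167. 175.]
[ 677.2 -341.8] [68.7 63.8] 21.0 51.5 213 px [139. 222.]
[663.5 362.9] [139.8  70.5] 77.9 52.8 482 px [422. 255.]
tiles
[ 435.6 -276.3] [18.3 49.4] 7.5 33.3 53 px [194. 171.]
[ 484.2 -338.3] [48.3 20.7] 83.4 34.8 61 px [168. 180.]
[ 568.7 -152.6] [110.8 113.5] 85.3 32.9 956 px [223. 209.]
[460.5 322.3] [16.5 21.2] 71.6 35.0 40 px [404. 199.]
[561.5 114.9] [85.7 80.1] 9.5 33.4 693 px [323. 217.]
[ 660.9 -353. ] [23.7 52.2] 35.3 34.3 75 px [139. 221.]
[ 692.3 -326. ] [19.2 52.3] 44.3 33.9 63 px [143. 233.]
[641.1 124.3] [ 29.7 108.1] 5.9 33.3 376 px [323. 239.]
[642.5 310.8] [20.4  6.9] 86.1 30.8 23 px [398. 249.]
[682.4 363. ] [84.  32.6] 85.8 33.6 116 px [418. 265.]
slate
[ 549.2 -152.7] [123.2 177.9] 86.7 11.1 826 px [229. 209.]
[ 608.3 -530.3] [174.9  18.1] 58.1 11.9 223 px [ 87. 207.]
[462.9 322. ] [64.3 61.2] 83.2 12.9 245 px [403. 207.]
[578.6 117.3] [177.  120.2] 6.5 11.7 900 px [322. 232.]
side tops spacer
[ 675.8 -341.5] [64.9 64.8] 66.4 52.2 223 
[... 449 characters left out ...]
34.1 1288 px [312. 167.]
[ 423.4 -275.4] [53.4 13.4] 71.4 34.6 59 px [392. 168.]
[638.8 124.1] [ 26.9 111.6] 6.1 33.9 560 px [202. 220.]
[559.6 114.8] [81.2 83.2] 9.3 34.1 1314 px [233. 237.]
[626.9 356. ] [107.8  42.2] 88.2 33.4 227 px [110. 299.]
[455.9 322.7] [18.  19.4] 14.0 36.0 119 px [188. 341.]
slate
[ 607.  -531.6] [174.3  21.6] 54.2 11.6 236 px [385.  98.]
[ 666.6 -326.8] [53.3 22.1] 32.2 12.4 69 px [323. 123.]
[ 548.5 -153.1] [123.7 172.5] 87.0 12.3 1336 px [326. 188.]
[620.9  -5.2] [74.7 12.8] 0.5 7.4 98 px [252. 197.]
[546.2  -2.7] [72.8 12.5] 0.3 7.4 105 px [277. 215.]
[576.4 116.7] [170.1 122. ] 6.6 12.1 1871 px [231. 248.]
[456.3 322.7] [65.2 64.9] 1.0 13.7 908 px [191. 349.]
```

View pics/c_scene.png

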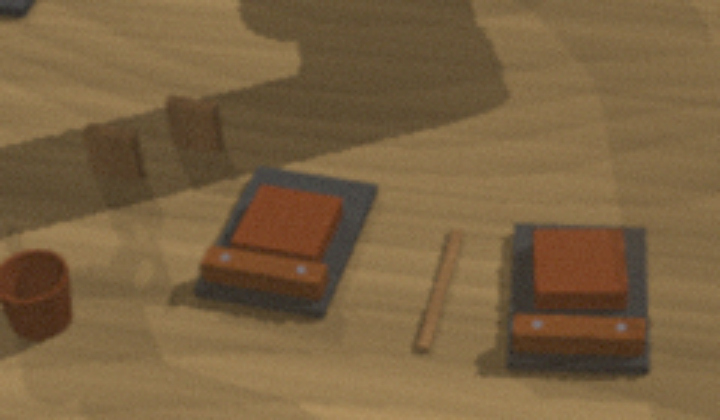

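Gaps measure about 26 mm at the y≈+0.12 board (wide, so its tile is tile_a) and small at the other. Spacer candidates are (169,182) at (0.482,-0.340), 0.59 m from the base, and (195,173) at (0.430,-0.277), 0.51 m. I choose the first. The crop shows the same two strips at (115,150) and (193,123).

```bash
python3 -m pendant '[{"claw":-1,"x":30,"y":-11,"z":5,"turn":0},{"claw":-1,"x":30,"y":-11,"z":5,"turn":0},{"claw":-1,"x":30,"y":-11,"z":5,"turn":0},{"claw":-1,"x":30,"y":-11,"z":5,"turn":0},{"claw":-1,"x":30,"y":-12,"z":5,"turn":0}]'
python3 -m pendant '[{"claw":-1,"x":31,"y":-12,"z":5,"turn":0},{"claw":-1,"x":31,"y":-12,"z":5,"turn":0},{"claw":-1,"x":31,"y":-12,"z":5,"turn":0},{"claw":-1,"x":31,"y":-12,"z":5,"turn":0},{"claw":-1,"x":0,"y":0,"z":0,"turn":-0.112}]'
python3 -m pendant '[{"claw":-1,"x":0,"y":0,"z":0,"turn":-0.112},{"claw":-1,"x":0,"y":0,"z":0,"turn":-0.112},{"claw":-1,"x":0,"y":0,"z":0,"turn":-0.112},{"claw":-1,"x":0,"y":0,"z":0,"turn":-0.112}]'
python3 -m pendant '[{"claw":-1,"x":0,"y":0,"z":0,"turn":-0.112},{"claw":-1,"x":0,"y":0,"z":0,"turn":-0.112},{"claw":-1,"x":0,"y":0,"z":0,"turn":-0.112},{"claw":-1,"x":0,"y":0,"z":0,"turn":-0.112},{"claw":-1,"x":0,"y":0,"z":0,"turn":0}]'
cat >> h.py <<'E'
def pose():
    s=monitor.read_state();M=R.from_quat(s["orientation"]).as_matrix();p=s["tcp_pos"]
    print("t",round(float(s["t"]),2),"tcp",np.round(p*1000,1),"yawY",round(np.degrees(np.arctan2(M[1,1],M[0,1])),1),"F",np.round(s["ft_force"],1),"open",round(float(s["opening"])*1000,1),"gf",s["gripper_force"]);return p,M
def go(x,y,z,yaw):  # target in mm, tool-y yaw deg; prints shift in present tool axes and turn
    p,M=pose();d=M.T@(np.array([x,y,z])-p*1000);a=np.degrees(np.arctan2(M[1,1],M[0,1]))
    t=(yaw-a+180)%360-180;print("shift",d.round(1),"turn",round(-np.radians(t),3))
E
python3 - <<'E'
from h import *
pose();c,W=cloud("wrist");save("w1.png",c)
blobs(W,.046,.062,(.35,.6,-.45,-.2),100)
n=np.load("scene.npz")["W"]; print("wide search");blobs(n,.046,.062,(.1,1.1,-.8,.9),15)
E
```

```text
t: 0.62
tcp_pos: [0.3926, -0.4379, 0.22]
orientation: [0.972, 0.233, -0.0, 0.0]
ft_force: [0.3, -0.7, 0.3]
opening: 0.0855
gripper_force: 0.0
t: 1.03
tcp_pos: [0.4831, -0.336, 0.1994]
orientation: [0.958, 0.287, -0.0, -0.001]
ft_force: [0.7, -0.4, -0.5]
opening: 0.0853
gripper_force: 0.0
t: 1.37
tcp_pos: [0.4806, -0.3399, 0.2001]
orientation: [0.869, 0.495, -0.0, -0.0]
ft_force: [0.0, 0.2, -0.1]
opening: 0.0852
gripper_force: 0.0
t: 1.78
tcp_pos: [0.4805, -0.34, 0.2002]
orientation: [0.737, 0.676, -0.0, -0.0]
ft_force: [0.0, -0.2, -0.2]
opening: 0.0851
gripper_force: 0.0
t 1.78 tcp [ 480.5 -340.   200.2] yawY -5.0 F [ 0.  -0.2 -0.2] open 85.1 gf 0.0
[ 429.4 -278.1] [49.  14.3] 85.3 54.8 1301 px [197. 128.]
[ 482.2 -340.7] [49.6 13.8] 84.8 55.0 1045 px [271. 201.]
wide search
[ 111.5 -648.9] [14.6 10.3] 42.1 56.1 15 px [116.  95.]
[132.7 623.9] [85.2 45.4] 80.7 56.0 158 px [507. 133.]
[288.1 646.7] [104.3  58.3] 72.7 55.6 224 px [524. 167.]
[ 431.  -276.8] [49.8 21. ] 84.0 53.3 88 px [193. 165.]
[300.6 718.5] [11.3 12.4] 44.8 53.2 19 px [551. 172.]
[ 482.8 -338.9] [50.8 17.8] 87.4 53.4 92 px [166. 174.]
[ 677.2 -341.8] [68.7 63.8] 21.0 52.0 188 px [139. 222.]
[660.3 350.1] [113.4  69.6] 77.9 54.2 383 px [419. 254.]
[604.2 674.8] [44.5  5.4] 14.3 54.2 64 px [555. 250.]
[620.9 601.5] [ 55.5 124.2] 16.9 49.7 855 px [523. 253.]
[666.9 421.4] [20.6 12.2] 43.8 52.2 43 px [447. 257.]
```

View pics/w1.png

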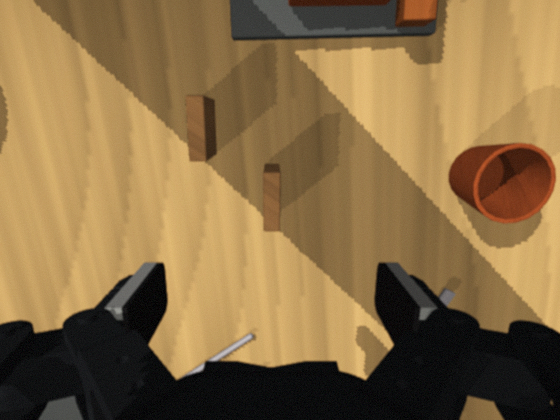

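The wrist view shows the chosen strip at (271,197) and the other at (200,128). There is an unresolved 44 mm sliver at the edge of the scene image at (555,250), so I'll check it before grasping.

Run:
```python
from h import *
f=np.load("scene.npz");c,W=f["c"],f["W"]
save("edge.png",cv2.resize(c[215:295,470:560],None,fx=6,fy=6,interpolation=cv2.INTER_CUBIC))
m=W[235:280:6,540:560:4];print((m*1000).round(0).tolist())
```

```text
[[[505.0, 672.0, 2.0], [500.0, 684.0, -2.0], [504.0, 692.0, 3.0], [496.0, 704.0, -2.0], [495.0, 714.0, -1.0]], [[526.0, 669.0, 0.0], [522.0, 681.0, -2.0], [526.0, 688.0, 4.0], [583.0, 669.0, 61.0], [590.0, 674.0, 69.0]], [[596.0, 643.0, 49.0], [597.0, 651.0, 52.0], [543.0, 686.0, -1.0], [591.0, 671.0, 49.0], [603.0, 674.0, 63.0]], [[617.0, 640.0, 50.0], [615.0, 649.0, 49.0], [617.0, 656.0, 53.0], [600.0, 673.0, 38.0], [607.0, 678.0, 47.0]], [[635.0, 637.0, 48.0], [632.0, 647.0, 47.0], [628.0, 657.0, 45.0], [606.0, 677.0, 23.0], [619.0, 679.0, 38.0]], [[634.0, 644.0, 27.0], [631.0, 653.0, 26.0], [628.0, 663.0, 24.0], [613.0, 680.0, 10.0], [630.0, 680.0, 29.0]], [[627.0, 654.0, -2.0], [629.0, 661.0, 3.0], [625.0, 672.0, -0.0], [626.0, 680.0, 2.0], [630.0, 686.0, 9.0]], [[646.0, 651.0, -2.0], [647.0, 659.0, 1.0], [646.0, 668.0, 2.0], [641.0, 679.0, -2.0], [640.0, 687.0, -1.0]]]
```

View pics/edge.png

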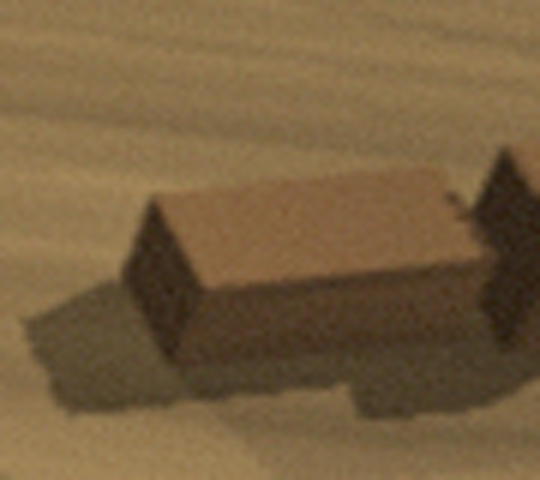

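The edge item is a bigger block, about 70 mm tall and not a thin strip. My choice stands, so I descend.

```bash
python3 -m pendant '[{"claw":-1,"x":0,"y":1.5,"z":32,"turn":0},{"claw":-1,"x":0,"y":0,"z":32,"turn":0},{"claw":-1,"x":0,"y":0,"z":32,"turn":0},{"claw":-1,"x":0,"y":0,"z":32,"turn":0},{"claw":-1,"x":0,"y":0,"z":20,"turn":0}]'
python3 -m pendant '[{"claw":-1,"x":0,"y":0,"z":10,"turn":0},{"claw":-0.2,"x":0,"y":0,"z":0,"turn":0},{"claw":0.2,"x":0,"y":0,"z":0,"turn":0},{"claw":0.5,"x":0,"y":0,"z":0,"turn":0},{"claw":1,"x":0,"y":0,"z":0,"turn":0}]'
python3 -m pendant '[{"claw":1,"x":0,"y":0,"z":0,"turn":0},{"claw":1,"x":0,"y":0,"z":0,"turn":0},{"claw":1,"x":0,"y":0,"z":0,"turn":0},{"claw":1,"x":0,"y":0,"z":0,"turn":0},{"claw":1,"x":0,"y":0,"z":0,"turn":0}]'
```

```text
t: 2.25
tcp_pos: [0.4812, -0.3395, 0.0494]
orientation: [0.74, 0.672, -0.0, -0.001]
ft_force: [0.6, -0.1, 0.6]
opening: 0.0853
gripper_force: 0.0
t: 2.67
tcp_pos: [0.4825, -0.3406, 0.0439]
orientation: [0.739, 0.674, 0.0, 0.001]
ft_force: [0.2, 0.0, 0.5]
opening: 0.0384
gripper_force: 0.0
t: 3.08
tcp_pos: [0.4823, -0.3404, 0.0433]
orientation: [0.739, 0.674, 0.0, 0.001]
ft_force: [-1.3, 1.2, 7.0]
opening: 0.0128
gripper_force: 59.3
```

```bash
python3 -m pendant '[{"claw":1,"x":0,"y":0,"z":-15,"turn":0},{"claw":1,"x":0,"y":0,"z":-32,"turn":0},{"claw":1,"x":0,"y":0,"z":-36,"turn":0},{"claw":1,"x":0,"y":0,"z":-36,"turn":-0.1},{"claw":1,"x":0,"y":0,"z":-36,"turn":-0.1}]'
python3 - <<'E'
from h import *
go(605,40,200,6.3)
E
```

```text
t: 3.5
tcp_pos: [0.4817, -0.3399, 0.1992]
orientation: [0.666, 0.746, -0.0, -0.0]
ft_force: [-0.4, 0.1, -0.9]
opening: 0.013
gripper_force: 58.4
t 3.5 tcp [ 481.7 -339.9  199.2] yawY 6.4 F [-0.4  0.1 -0.9] open 13.0 gf 58.41458022594452
shift [363.7 165.   -0.8] turn 0.002
```

```bash
python3 -m pendant '[{"claw":1,"x":15,"y":7,"z":0,"turn":0},{"claw":1,"x":30,"y":14,"z":0,"turn":0},{"claw":1,"x":35,"y":16,"z":0,"turn":0},{"claw":1,"x":35,"y":16,"z":0,"turn":0},{"claw":1,"x":35,"y":16,"z":0,"turn":0}]'
python3 -m pendant '[{"claw":1,"x":35,"y":16,"z":0,"turn":0},{"claw":1,"x":35,"y":16,"z":0,"turn":0},{"claw":1,"x":35,"y":16,"z":0,"turn":0},{"claw":1,"x":35,"y":16,"z":0,"turn":0},{"claw":1,"x":35,"y":16,"z":0,"turn":0}]'
python3 -m pendant '[{"claw":1,"x":25,"y":10,"z":0,"turn":0},{"claw":1,"x":13,"y":6,"z":0,"turn":0},{"claw":1,"x":0,"y":0,"z":0,"turn":0},{"claw":1,"x":0,"y":0,"z":0,"turn":0}]'
python3 - <<'E'
from h import *
pose();c,W=cloud("wrist");save("w2.png",c)
blobs(W,.028,.042,(.45,.75,.03,.25),100)
print("slate");blobs(W,.006,.018,(.45,.75,.03,.25),100)
print("held");blobs(W,.14,.24,(.4,.8,-.1,.2),100)
E
```

```text
t: 3.92
tcp_pos: [0.5346, -0.1821, 0.1977]
orientation: [0.668, 0.744, 0.0, 0.0]
ft_force: [0.7, 0.2, -0.8]
opening: 0.0125
gripper_force: 58.5
t: 4.33
tcp_pos: [0.5953, 0.0009, 0.1977]
orientation: [0.668, 0.744, 0.0, 0.0]
ft_force: [0.7, -0.5, -0.8]
opening: 0.013
gripper_force: 58.5
t: 4.67
tcp_pos: [0.6068, 0.0385, 0.1972]
orientation: [0.667, 0.745, -0.0, 0.0]
ft_force: [1.3, 0.7, -1.3]
opening: 0.0127
gripper_force: 58.5
t 4.67 tcp [606.8  38.5 197.2] yawY 6.3 F [ 1.3  0.7 -1.3] open 12.7 gf 58.50036799907684
[639.7 123.6] [ 25.3 110.3] 6.5 34.0 4551 px [321.  93.]
[560.6 114.1] [80.1 80.4] 9.6 33.9 10337 px [222.  96.]
slate
[577.7 116.3] [170.1 120.2] 6.6 12.0 13607 px [237.  94.]
held
[608.2  38.2] [86.4 50.6] 6.6 222.9 16570 px [270. 303.]
```

View pics/w2.png

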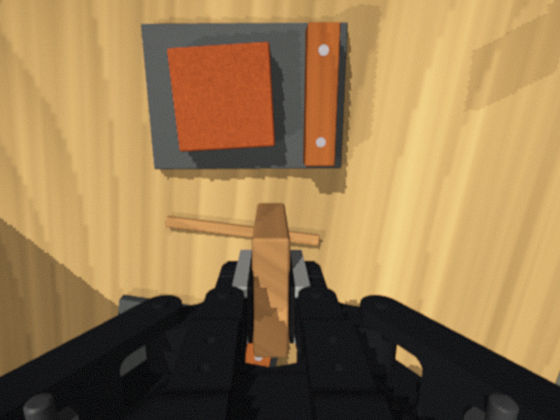

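The view shows tile_a at (222,96), its gap at about (290,95) and the fence at (321,93). The spacer is held upright at (270,280). The gap is about 27 mm and the tile is 3° askew. The placing target is TCP (614.8,121.8).

Run:
```python
from h import *
go(614.8,121.8,110,6.5)
```

```text
t 4.72 tcp [606.7  37.7 197.2] yawY 6.2 F [ 0.2  0.5 -0.6] open 12.8 gf 58.50004971027374
shift [82.7 17.2 87.2] turn -0.006
```

```bash
python3 -m pendant '[{"claw":1,"x":25,"y":5,"z":5,"turn":0},{"claw":1,"x":28,"y":6,"z":15,"turn":-0.006},{"claw":1,"x":22,"y":4,"z":22,"turn":0},{"claw":1,"x":7.7,"y":2.2,"z":25,"turn":0},{"claw":1,"x":0,"y":0,"z":20,"turn":0}]'
python3 -m pendant '[{"claw":1,"x":0,"y":0,"z":0,"turn":0},{"claw":1,"x":0,"y":0,"z":0,"turn":0},{"claw":1,"x":0,"y":0,"z":0,"turn":0}]'
python3 - <<'E'
from h import *
go(614.8,121.8,55.3,6.5)
c,W=cloud("wrist");M=R.from_quat(monitor.read_state()["orientation"]).as_matrix();p=monitor.read_state()["tcp_pos"]
L=(W-p)@M*1000
m=(abs(L[...,1])<9)&(L[...,2]>20)&(L[...,2]<50)
print("spacer side local", np.nanpercentile(L[m],[2,50,98],axis=0).round(1))
blobs(W,.028,.040,(.45,.75,.03,.25),100)
E
```

```text
t: 5.13
tcp_pos: [0.6147, 0.1226, 0.109]
orientation: [0.666, 0.746, -0.0, -0.0]
ft_force: [0.4, 0.4, -1.0]
opening: 0.013
gripper_force: 58.5
t: 5.38
tcp_pos: [0.6156, 0.1214, 0.1115]
orientation: [0.666, 0.746, 0.0, 0.001]
ft_force: [0.3, -0.0, -0.2]
opening: 0.0127
gripper_force: 58.5
t 5.38 tcp [615.6 121.4 111.5] yawY 6.4 F [ 0.3 -0.  -0.2] open 12.7 gf 58.53681206703186
shift [ 0.5 -0.8 56.2] turn -0.001
spacer side local [[23.4 -5.5 20.8]
 [24.2  0.8 30.2]
 [24.5  7.5 41.7]]
[638.5 134.6] [25.2 88.1] 6.6 34.0 4928 px [309. 196.]
[560.6 114.2] [80.2 80.2] 9.6 33.9 14941 px [177. 221.]
```

```bash
python3 -m pendant '[{"claw":1,"x":0.5,"y":-1.3,"z":15,"turn":0},{"claw":1,"x":0,"y":0,"z":15,"turn":0},{"claw":1,"x":0,"y":0,"z":12,"turn":0},{"claw":1,"x":0,"y":0,"z":8,"turn":0},{"claw":1,"x":0,"y":0,"z":4,"turn":0}]'
python3 -m pendant '[{"claw":1,"x":0,"y":0,"z":1,"turn":0},{"claw":1,"x":0,"y":0,"z":0,"turn":0},{"claw":1,"x":0,"y":0,"z":0,"turn":0}]'
```

```text
t: 5.85
tcp_pos: [0.6136, 0.1226, 0.0559]
orientation: [0.666, 0.746, -0.0, -0.0]
ft_force: [0.1, 0.0, -0.2]
opening: 0.013
gripper_force: 58.5
t: 6.1
tcp_pos: [0.6139, 0.1229, 0.0558]
orientation: [0.666, 0.746, 0.0, 0.0]
ft_force: [-0.3, 0.3, -0.9]
opening: 0.0131
gripper_force: 58.5
```

```bash
for i in 1; do python3 -m pendant '[{"claw":1,"x":0,"y":0,"z":0.7,"turn":0},{"claw":1,"x":0,"y":0,"z":0,"turn":0}]'; done
python3 -m pendant '[{"claw":1,"x":0,"y":0,"z":0.7,"turn":0},{"claw":1,"x":0,"y":0,"z":0,"turn":0}]'
```

```text
t: 6.27
tcp_pos: [0.614, 0.123, 0.0553]
orientation: [0.666, 0.746, 0.0, 0.0]
ft_force: [-0.1, -0.2, 3.8]
opening: 0.0128
gripper_force: 59.0
t: 6.43
tcp_pos: [0.614, 0.123, 0.0553]
orientation: [0.666, 0.746, 0.001, 0.001]
ft_force: [-2.4, -0.3, 11.6]
opening: 0.0129
gripper_force: 60.2
```

```bash
python3 -m pendant '[{"claw":0.66,"x":0,"y":0,"z":-0.5,"turn":0},{"claw":0.6,"x":0,"y":0,"z":0,"turn":0},{"claw":0.5,"x":0,"y":0,"z":0,"turn":0},{"claw":0.4,"x":0,"y":0,"z":0,"turn":0},{"claw":0.3,"x":0,"y":0,"z":0,"turn":0}]'
python3 -m pendant '[{"claw":0.3,"x":0,"y":0,"z":-3,"turn":0},{"claw":0.3,"x":0,"y":0,"z":-10,"turn":0},{"claw":0.3,"x":0,"y":0,"z":-25,"turn":0},{"claw":0.3,"x":0,"y":0,"z":-35,"turn":0},{"claw":0.3,"x":0,"y":0,"z":-35,"turn":0}]'
python3 -m pendant '[{"claw":0.3,"x":-25,"y":-30,"z":-20,"turn":0.12},{"claw":0.3,"x":0,"y":-30,"z":0,"turn":0.12},{"claw":0.3,"x":0,"y":0,"z":0,"turn":0.12},{"claw":0.3,"x":0,"y":0,"z":0,"turn":0.12},{"claw":0.3,"x":0,"y":0,"z":0,"turn":0.12}]'
python3 - <<'E'
from h import *
pose();c,W=cloud("wrist");save("w3.png",c)
blobs(W,.026,.042,(.45,.75,.03,.25),100)
print("spacer top");blobs(W,.058,.075,(.45,.75,.03,.25),100)
E
```

```text
t: 6.85
tcp_pos: [0.6136, 0.1229, 0.0542]
orientation: [0.666, 0.746, -0.0, -0.0]
ft_force: [0.4, -0.3, 0.3]
opening: 0.0299
gripper_force: 0.0
t: 7.27
tcp_pos: [0.6132, 0.1229, 0.1639]
orientation: [0.666, 0.746, -0.0, -0.0]
ft_force: [-0.2, 0.3, 0.5]
opening: 0.0302
gripper_force: 0.0
t: 7.68
tcp_pos: [0.5578, 0.0962, 0.1828]
orientation: [0.858, 0.514, 0.001, 0.0]
ft_force: [1.2, 0.3, -0.2]
opening: 0.0301
gripper_force: 0.0
t 7.68 tcp [557.8  96.2 182.8] yawY -28.2 F [ 1.2  0.3 -0.2] open 30.1 gf 0.0
[639.5 123.5] [ 25.4 110.2] 6.5 34.0 4824 px [343. 119.]
[560.4 114. ] [80.2 80.1] 9.6 33.9 9548 px [262. 178.]
spacer top
[615.2 122.4] [14.1 50.2] 6.5 66.9 1517 px [323. 141.]
```

View pics/w3.png

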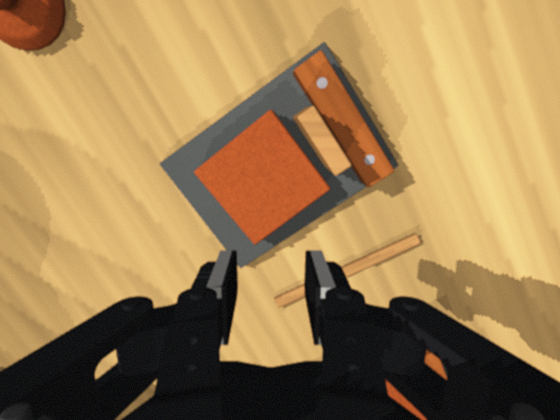

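The view shows the spacer standing upright in the gap at (323,141), level with the fence and centred. Next I turn so the open fingers form a two-point pusher and move behind the tile.

```bash
python3 -m pendant '[{"claw":0.06,"x":0,"y":0,"z":0,"turn":0.12},{"claw":0.06,"x":0,"y":0,"z":0,"turn":0.12},{"claw":0.06,"x":0,"y":0,"z":0,"turn":0.12},{"claw":0.06,"x":0,"y":0,"z":0,"turn":0.12},{"claw":0.06,"x":0,"y":0,"z":0,"turn":0.12}]'
python3 -m pendant '[{"claw":0.06,"x":0,"y":0,"z":0,"turn":0.12},{"claw":0.06,"x":0,"y":0,"z":0,"turn":0.12},{"claw":0.06,"x":0,"y":0,"z":0,"turn":0.12},{"claw":0.06,"x":0,"y":0,"z":0,"turn":0},{"claw":0.06,"x":0,"y":0,"z":0,"turn":0}]'
python3 - <<'E'
from h import *
go(493,106.4,28,-83.5)
E
```

```text
t: 8.15
tcp_pos: [0.558, 0.0963, 0.182]
orientation: [0.971, 0.239, 0.0, 0.0]
ft_force: [-0.6, -0.4, 0.3]
opening: 0.04
gripper_force: 0.0
t: 8.57
tcp_pos: [0.558, 0.0963, 0.1818]
orientation: [0.998, 0.065, 0.0, 0.0]
ft_force: [0.4, -0.3, -0.2]
opening: 0.0401
gripper_force: 0.0
t 8.57 tcp [558.   96.3 181.8] yawY -82.5 F [ 0.4 -0.3 -0.2] open 40.1 gf 0.0
shift [-63.2 -18.5 153.8] turn 0.017
```

```bash
python3 -m pendant '[{"claw":0.06,"x":-25,"y":-8,"z":10,"turn":0.017},{"claw":0.06,"x":-25,"y":-8,"z":20,"turn":0},{"claw":0.06,"x":-13,"y":-3.4,"z":30,"turn":0},{"claw":0.06,"x":0,"y":0,"z":30,"turn":0},{"claw":0.06,"x":0,"y":0,"z":30,"turn":0}]'
python3 -m pendant '[{"claw":0.06,"x":0,"y":0,"z":18,"turn":0},{"claw":0.06,"x":0,"y":0,"z":10,"turn":0},{"claw":0.06,"x":0,"y":0,"z":4,"turn":0},{"claw":0.06,"x":0,"y":0,"z":0,"turn":0},{"claw":0.06,"x":0,"y":0,"z":0,"turn":0}]'
python3 - <<'E'
from h import *
go(500,107,28,-83.5)
c,W=cloud("wrist");s=monitor.read_state();M=R.from_quat(s["orientation"]).as_matrix()
blobs(W,.026,.042,(.45,.75,.03,.25),100)
E
```

```text
t: 8.98
tcp_pos: [0.4928, 0.1086, 0.0611]
orientation: [0.998, 0.057, 0.001, 0.0]
ft_force: [0.6, 0.1, -0.1]
opening: 0.0402
gripper_force: 0.0
t: 9.4
tcp_pos: [0.4937, 0.1084, 0.0302]
orientation: [0.999, 0.055, 0.001, 0.0]
ft_force: [0.2, -0.0, 0.1]
opening: 0.0401
gripper_force: 0.0
t 9.4 tcp [493.7 108.4  30.2] yawY -83.7 F [ 0.2 -0.   0.1] open 40.1 gf 0.0
shift [6.2 2.  2.2] turn -0.004
[559.5 114.3] [79.  80.6] 9.8 33.9 51071 px [275. 109.]
[492.1 136.1] [22.9 14.2] 5.8 34.6 844 px [208. 276.]
[497.7  82.6] [23.1 14.1] 6.4 34.8 833 px [333. 276.]
```

```bash
python3 -m pendant '[{"claw":0.06,"x":3,"y":1.5,"z":2,"turn":0},{"claw":0.06,"x":3,"y":0,"z":0,"turn":0},{"claw":0.06,"x":3,"y":0,"z":0,"turn":0},{"claw":0.06,"x":2,"y":0,"z":0,"turn":0},{"claw":0.06,"x":2,"y":0,"z":0,"turn":0}]'
python3 -m pendant '[{"claw":0.06,"x":2,"y":0,"z":0,"turn":0},{"claw":0.06,"x":2,"y":0,"z":0,"turn":0},{"claw":0.06,"x":1.5,"y":0,"z":0,"turn":0},{"claw":0.06,"x":1.5,"y":0,"z":0,"turn":0},{"claw":0.06,"x":1,"y":0,"z":0,"turn":0}]'
python3 - <<'E'
from h import *
pose()
c,W=cloud("wrist");save("w4.png",c)
blobs(W,.026,.042,(.45,.75,.03,.25),100);blobs(W,.06,.075,(.55,.75,.03,.25),100)
E
```

```text
t: 9.87
tcp_pos: [0.5067, 0.1083, 0.0275]
orientation: [0.999, 0.054, 0.0, 0.0]
ft_force: [-0.0, -0.1, 1.0]
opening: 0.0404
gripper_force: 0.0
t: 10.28
tcp_pos: [0.5143, 0.1092, 0.0273]
orientation: [0.999, 0.054, -0.0, 0.0]
ft_force: [-2.2, 0.5, -0.2]
opening: 0.0402
gripper_force: 0.8
t 10.28 tcp [514.3 109.2  27.3] yawY -83.8 F [-2.2  0.5 -0.2] open 40.2 gf 0.8151446096599102
[608.2 121.9] [ 1.2 49.4] 6.5 35.0 1962 px [265.  25.]
[555.2 111.7] [102.8  80.5] 6.1 33.9 53018 px [278. 151.]
```

```bash
python3 -m pendant '[{"claw":0.06,"x":1.5,"y":0,"z":0,"turn":-0.004},{"claw":0.06,"x":1.5,"y":0,"z":0,"turn":0},{"claw":0.06,"x":1.5,"y":0,"z":0,"turn":0},{"claw":0.06,"x":1,"y":0,"z":0,"turn":0},{"claw":0.06,"x":1,"y":0,"z":0,"turn":0}]'
python3 -m pendant '[{"claw":0.06,"x":0.7,"y":0,"z":0,"turn":0},{"claw":0.06,"x":0.7,"y":0,"z":0,"turn":0},{"claw":0.06,"x":0,"y":0,"z":0,"turn":0}]'
python3 - <<'E'
from h import *
pose()
E
```

```text
t: 10.75
tcp_pos: [0.5208, 0.1098, 0.0273]
orientation: [0.998, 0.056, -0.0, 0.0]
ft_force: [-1.4, -0.1, 0.1]
opening: 0.0398
gripper_force: 0.9
t: 11.0
tcp_pos: [0.5217, 0.1099, 0.0273]
orientation: [0.998, 0.056, -0.0, 0.0]
ft_force: [-3.7, -1.2, 1.7]
opening: 0.0403
gripper_force: 1.8
t 11.0 tcp [521.7 109.9  27.3] yawY -83.6 F [-3.7 -1.2  1.7] open 40.3 gf 1.8236569315195084
```

```bash
python3 -m pendant '[{"claw":0.06,"x":0.5,"y":0,"z":0,"turn":0},{"claw":0.06,"x":0,"y":0,"z":0,"turn":0}]'
python3 -m pendant '[{"claw":0.06,"x":0.5,"y":0,"z":0,"turn":0},{"claw":0.06,"x":0,"y":0,"z":0,"turn":0}]'
python3 -m pendant '[{"claw":0.06,"x":0.5,"y":0,"z":0,"turn":0},{"claw":0.06,"x":0,"y":0,"z":0,"turn":0}]'
python3 - <<'E'
from h import *
pose()
c,W=cloud("scene");blobs(W,.026,.042,(.45,.75,.03,.2),15);blobs(W,.06,.075,(.55,.75,.03,.25),15)
E
```

```text
t: 11.17
tcp_pos: [0.5218, 0.1099, 0.0273]
orientation: [0.998, 0.056, -0.001, 0.0]
ft_force: [-6.4, -2.2, 3.0]
opening: 0.0401
gripper_force: 3.0
t: 11.33
tcp_pos: [0.5218, 0.11, 0.0273]
orientation: [0.998, 0.056, -0.001, 0.0]
ft_force: [-8.2, -2.5, 4.3]
opening: 0.0403
gripper_force: 4.1
t: 11.5
tcp_pos: [0.5218, 0.1099, 0.0273]
orientation: [0.998, 0.056, -0.002, 0.0]
ft_force: [-9.5, -2.5, 6.9]
opening: 0.04
gripper_force: 5.3
t 11.5 tcp [521.8 109.9  27.3] yawY -83.6 F [-9.5 -2.5  6.9] open 40.0 gf 5.261940211057663
[575.8 114.2] [97.4 79.6] 6.3 33.6 533 px [321. 218.]
[638.7 124.6] [ 35.3 108.6] 10.0 33.3 448 px [323. 239.]
[620.4 123.3] [19.4 47.4] 6.9 65.8 112 px [324. 224.]
```

```bash
python3 -m pendant '[{"claw":0.06,"x":0.5,"y":0,"z":0,"turn":0},{"claw":0.06,"x":0,"y":0,"z":0,"turn":0},{"claw":0.06,"x":0,"y":0,"z":0,"turn":0},{"claw":0.06,"x":0,"y":0,"z":0,"turn":0},{"claw":0.06,"x":0,"y":0,"z":0,"turn":0}]'
python3 - <<'E'
from h import *
pose()
c,W=cloud("wrist");save("w5.png",c)
x,y,z=np.moveaxis(W,-1,0);m=(z>.028)&(z<.04)&(x>.538)&(x<.60)&(y>.07)&(y<.15)
A=np.c_[W[m][:,:2],np.ones(m.sum())];print("tile plane",np.linalg.lstsq(A,W[m][:,2],rcond=None)[0].round(4))
blobs(W,.031,.037,(.528,.66,.03,.25),100);blobs(W,.06,.075,(.55,.75,.03,.25),100)
f=np.load("scene.npz")["W"]; c,W=cloud("scene")
for w in(f,W): blobs(w,.028,.04,(.5,.7,-.25,-.05),15)
E
```

```text
t: 11.97
tcp_pos: [0.5218, 0.11, 0.0273]
orientation: [0.998, 0.056, -0.002, 0.0]
ft_force: [-12.4, -3.6, 8.5]
opening: 0.0404
gripper_force: 6.3
t 11.97 tcp [521.8 110.   27.3] yawY -83.6 F [-12.4  -3.6   8.5] open 40.4 gf 6.345939785242081
tile plane [0.0011 0.0001 0.0333]
[570.1 113.3] [88.2 80.5] 6.4 33.9 52417 px [278. 147.]
[613.3 122.5] [ 1.8 49.4] 6.6 64.6 2388 px [264.   5.]
[ 568.7 -152.6] [110.8 113.5] 85.3 32.9 956 px [223. 209.]
[ 568.3 -153.7] [111.6 117.2] 86.3 33.2 956 px [222. 209.]
```

View pics/w5.png

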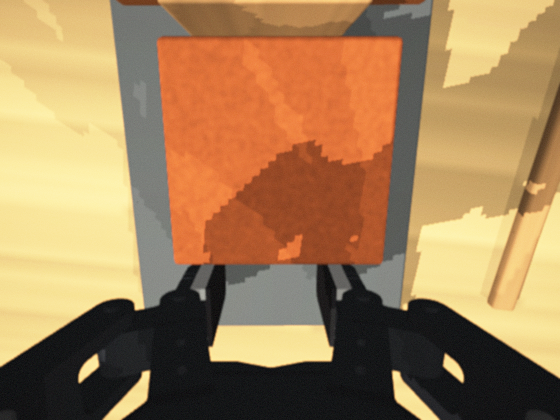

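The view shows the tile square and flush against the spacer (top edge at row 38), with both fingers on its near face at row 265. The tile is flat, the push is a steady 12 N, and the other tile has not moved.

```bash
python3 -c "
from plant import workorder;print(workorder.close_job())"
```

```text
the job is handed in; nothing more can be done
None
```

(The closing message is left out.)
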